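# Mesh the setting crank with the coffee mill's dial and turn it to zero

## Robot

A 7-joint arm with a two-finger parallel gripper is mounted at the origin on the work surface. World frame = base frame: x ahead of the robot, y to its left, z up, the work surface at z = 0. Lengths are in mm, angles in rad, forces in N, time in s.
With the tool pointing down it reaches from about 400 to 875 mm from the base axis. Payload 4.4 kg.
Tool frame: the origin (TCP) lies at the very end of the fingers, on their centre line; the grasp point (between the pads) lies 19 mm behind it; y points along the fingers, x is the direction in which the jaws open and shut, and the axes are right-handed (so a half turn about y gives the same grasp; the last joint's range is limited). The gripper opens to 85 mm and grips with 20 to 120 N. Pads are 22 mm wide; open, the fingers measure 114 mm over their backs; the gripper's body (76 mm by 85 mm) begins 54 mm behind the grasp point. The pads swing forward as they close: fully open they stand 13 mm farther back than shut.
Start: joints at [-1.321, 0.628, 0.038, 1.517, -0.027, 0.996, -0.02], TCP at [201.851, 617.879, 231.313] pointing down, gripper open.
Joint ranges: [-3.06, 3.06], [-0.37, 2.12], [-1.25, 1.32], [0.18, 2.47], [-1.1, 4.24], [0.23, 1.98], [-2.94, 2.94]. Speed limits (rad/s): [2.57, 2.57, 3.14, 3.14, 3.14, 3.14, 3.14].

## Interface

Orientations are given as [roll, pitch, yaw] about the fixed x, y, z axes, in that order (R = Rz(yaw) Ry(pitch) Rx(roll)).
In Python, from cell import readout, eyes, finish_job gives the robot as it stands. The module is installed in compiled form; this text tells all that it offers.
- The arm moves only by the tool apply_moves, never from a script. Its argument "commands" is a list that holds one entry, the list of rows, each a list of 6 numbers: the shift along the tool's x, y, z in units of 0.04 m (1.0 is 0.04 m), then the turn, a rotation vector about the tool's x, y, z in units of 5 degrees (1.0 is 5 degrees). A call has 1 to 8 rows; each row shifts and turns the pose as measured when the row begins, along the tool's axes as they then stand; what a row does not reach is not made up. A row lasts 1/12 s, in which the tool goes at most 41.7 mm and 7.16 degrees, less where a joint would pass 70% of its speed; a pose out of reach is approached as far as the arm can. A call with a number of a shift or a turn outside -1 to 1 is refused whole. A call with a gripper value outside its range is refused whole. "claw" is the finger opening in mm, from 0 to 85.4, set as the call begins (left out, the last holds). The fingers move at their own pace and stop on an object; the grip force is fixed at half the most. Time passes only in rows, so rows that do not move let the fingers close. It gives the time, the measured TCP pose, the force and the opening at its end, in the units of the state.
- readout.read_state(): the state, without advancing time (a new reading comes with each control period).
- eyes.get_image(name): name is "scene" or "top"; returns a dict with "image" (420x560x3 uint8, red, green, blue), "mtx" (3x3 intrinsics, pixels), "rvec" (rotation vector, rad) and "tvec" (3), from world to camera coordinates, as OpenCV has them. Camera axes: x right, y down, z forward; pixel columns grow to the right and rows downward; lengths in mm; the calibration is good to about 2 mm. A picture is of the moment at which its call begins. There is no depth.
- finish_job(): hands the job in, once; it reports no verdict.
The state is a dict: "clock": time; "qpos": joint angles; "qd": joint speeds; "tau": joint torques, N m; "eef_pos": TCP position; "tool_rot": TCP orientation; "force": force on the tool from outside, world axes, zero at the start; "torque": the same for the moment, N m; "width": finger opening in mm.
Only numpy, scipy, OpenCV 4.12 (cv2) and the standard library are available. Lean on these libraries where they do the work, as an engineer would, in place of code of your own. Each camera call takes 0.05 s, during which the arm holds its last target. There are 200 camera calls.

## Task

Zero the coffee mill: take the steel setting crank from the counter, turn it until its teeth drop between the teeth of the dial on the mill's sloping head, push it fully home, and then turn it clockwise (as seen looking at the dial) until the dial reaches its stop. Leave the crank seated there and leave the other things where they stand.

Things in the scene. Friction and masses are not known exactly. Their poses are not given: they have to be found in the camera images.
- crank_grip (a point): Loose steel crank, 0.36 kg, lying teeth down. On its round flange (76 mm across, 10 thick) stands a grip block 44 mm long (crank x), 26 wide (crank y), 40 tall: close the fingers along crank y. This point is the block's centre, 42 mm above the tooth tips, 20 above the flange. z points away from the teeth; a flat arm runs along +x, ending 105 mm out in an upright wooden knob as high as the block.
- crank_foot (a point): The crank's axis point in the plane of its tooth tips, 42 mm under crank_grip, same axes. Under the flange four equal teeth, 12 mm long, stand at crank +x, +y, -x and -y, between 15 and 38 mm from the axis, each 36 degrees wide (28 at the tip).
- mill: Coffee mill fixed to the counter: wooden box, foot 150 x 130 mm, small drawer in its front, with a sloping round aluminium head, 116 mm across, under the dial. Origin at the middle of its underside; its front (-x) is roughly towards the robot. The head's face leans to the front by 31.5 degrees (0.55 rad).
- dial_seat (a point): Centre of the floor between the teeth of the dark steel dial (92 mm across) on the mill's head, 157 mm above the counter. z points out of the dial along its axis, 0.55 rad from vertical. The frame turns with the dial; four teeth like the crank's, 11 mm high, stand at its +x, +y, -x, -y, round a 20 mm stub. Meshed: axes in line, crank turned 45 degrees off (any odd multiple, 4.5 free each way).
- dial (a joint): Turn of the dial in rad, growing clockwise as seen looking at the dial from outside; starts at 0 to 0.7, stop at 1.35. It turns stiffly (0.3 N m) and stays where left. The crank is home when crank_foot lies on dial_seat; tooth tip on tooth tip it stands 11 mm too high.
Things that resemble listed ones, but are neither listed nor needed, are in the scene too. What is shaped like the mill but blue or yellow is not meant.

How it is judged (in metres and radians):
On the way, in this order (a step that is already met when the one before it is completed fails the run):
1. the crank's teeth are meshed with the dial's and the crank is pushed fully home, before the dial is at its stop (distance between crank_foot and dial_seat below 0.006 m and angle between the z axis of crank_foot and the z axis of dial_seat, either way round below 0.12 rad), for 0.2 s.
2. with the crank home, the dial is turned clockwise to its stop (distance between crank_foot and dial_seat below 0.006 m and value of joint dial above 1.25 rad), for 0.2 s.
At the end, for the whole second after the job is handed in: The crank sits meshed and home on the dial (its foot within 6 mm of the dial's seat, axes within about 7 degrees), at rest, and the dial is within 0.1 rad of its clockwise stop (all of step 2 and angle between the z axis of crank_foot and the z axis of dial_seat, either way round below 0.12 rad and linear speed of crank below 0.02 m/s); the robot touches nothing.
It fails at once if the canister, bowl, moka pot, stick or cup is moved more than 30 mm (distance of any of canister, bowl, moka, stick, cup from where it was at the start of the episode above 0.03 m).
It also fails if it takes over 48 s, if anything falls off the work surface, if the arm or the gripper's body presses on something with over 40 N, if the wrist force passes 120 N, or if a joint passes its speed limit or range.

## Working session

There is one attempt and no reset: what is moved stays moved. The work goes in short steps, Python scripts to look and compute and a tool call to move; the robot and the scene stay as the last step left them, time stands still between calls to the robot, and variables do not carry over. Pictures are saved under pics/ and viewed, about 8 in all and at most 12, crops included, and the job is handed in when it is done.

Besides the shell and the picture viewer there is one more tool, called by a JSON object that holds its "method" and its "body", one argument or row to a line. apply_moves: Moves the arm, as the interface text tells. Shifts and turns lie within -1 to 1; 1 stands for 0.04 m of shift or 5 degrees of turn. Its arguments: {"type":"object","properties":{"commands":{"type":"array"},"claw":{"type":"number"}},"required":["commands"]}

```bash
mkdir -p pics; cat > h.py <<'E'
import numpy as np, cv2
from cell import readout, eyes
def grab(n,tag):
    d=eyes.get_image(n); cv2.imwrite(f'pics/{tag}.png',d['image'][:,:,::-1]); 
    np.savez(f'pics/{tag}.npz',**{k:np.array(v) for k,v in d.items()}); return d
def load(tag): return dict(np.load(f'pics/{tag}.npz'))
def ray(d,uv):
    R=cv2.Rodrigues(np.array(d['rvec'],float))[0]; t=np.array(d['tvec'],float).ravel()
    p=np.linalg.inv(d['mtx'])@np.array([uv[0],uv[1],1.]); v=R.T@p
    return -R.T@t, v/np.linalg.norm(v)
def onz(d,uv,z):
    o,v=ray(d,uv); return o+v*(z-o[2])/v[2]
def tri(d1,a,d2,b):
    o1,v1=ray(d1,a);o2,v2=ray(d2,b)
    s=np.linalg.lstsq(np.c_[v1,-v2],o2-o1,rcond=None)[0]
    p,q=o1+v1*s[0],o2+v2*s[1]; return (p+q)/2,np.linalg.norm(p-q)
def proj(d,P):
    return cv2.projectPoints(np.array(P,float).reshape(-1,3),np.array(d['rvec'],float),np.array(d['tvec'],float),np.array(d['mtx'],float),None)[0].reshape(-1,2)
def crop(tag,x0,y0,x1,y1,k,out):
    i=cv2.imread(f'pics/{tag}.png')[y0:y1,x0:x1]; cv2.imwrite(f'pics/{out}.png',cv2.resize(i,None,fx=k,fy=k,interpolation=cv2.INTER_CUBIC))
E
python3 - <<'E'
from h import *
a=grab('scene','s0');b=grab('top','t0')
for d in(a,b): print(ray(d,(280,210)),d['mtx'][0][0])
print(readout.read_state())
cv2.imwrite('pics/b0.png',cv2.resize(np.vstack([a['image'],b['image']])[:,:,::-1],None,fx=.714,fy=.714))
E
```

```text
(array([ 122.97647035, -139.86316185, 1006.71214363]), array([ 0.33447633,  0.03089882, -0.94189747])) 421.8145328355022
(array([ 320.97874664, -116.94920538, 1244.66962525]), array([ 0.10108617,  0.02379706, -0.99459303])) 414.12073975813917
{'clock': 0.1, 'qpos': array([-1.32080237,  0.6292323 ,  0.03842764,  1.51825176, -0.02701059,
        0.99632846, -0.02001475]), 'qd': array([ 1.05844998e-03, -2.64560005e-03, -1.95816058e-03, -4.37735753e-03,
        1.01299563e-03, -1.52375161e-03,  2.76309236e-05]), 'tau': array([ 2.61329034e-03, -5.64538300e+01,  1.23037174e+00, -1.93975818e+01,
        1.13054953e-02,  5.40507637e-03, -8.10404202e-06]), 'eef_pos': array([201.65569154, 617.33956361, 230.49976195]), 'tool_rot': array([-1.5707933 ,  0.00170277,  1.25499608]), 'force': array([-0.12928039, -0.0437707 ,  0.79971323]), 'torque': array([0.0107502 , 0.03297895, 0.05676813]), 'width': 85.17161026638587}
```

View pics/s0.png

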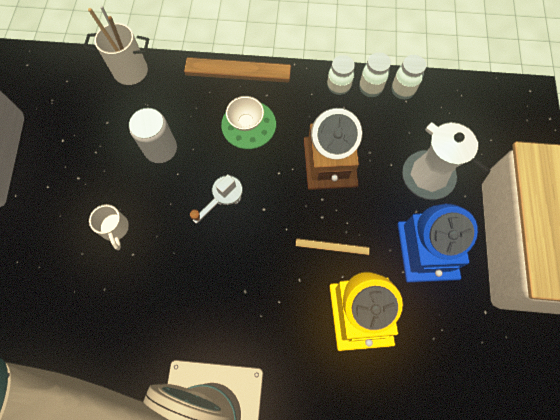

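View pics/t0.png

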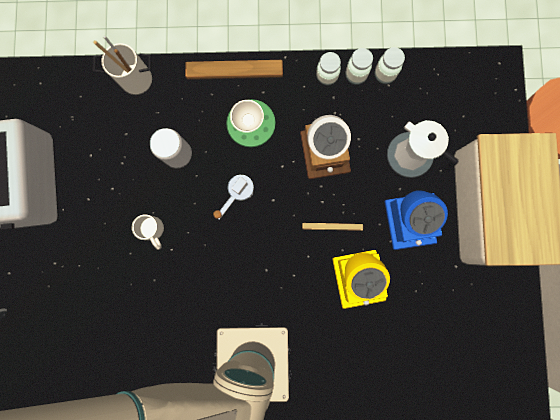

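The steel crank is at scene (227,190) / top (240,187), the only crank in view. There are three mills: wooden at scene (335,145) / top (328,145), blue at (440,240) and yellow at (370,310). The wooden one fits the description. I'll confirm with one enlarged crop.

```bash
python3 - <<'E'
from h import *
crop('s0',180,160,260,235,5,'c1');crop('s0',295,100,375,195,5,'c2');crop('t0',200,165,270,230,5,'c3');crop('t0',290,105,360,185,5,'c4')
I=[cv2.resize(cv2.imread(f'pics/c{k}.png'),(400,300)) for k in (1,3)]
J=[cv2.imread(f'pics/c{k}.png') for k in (2,4)]
c=np.zeros((480,800,3),np.uint8); c[:475,:400]=J[0]; c[:400,400:750]=J[1]
cv2.imwrite('pics/m1.png',c)
c=np.zeros((400,800,3),np.uint8);a=cv2.imread('pics/c1.png');b=cv2.imread('pics/c3.png');c[:375,:400]=a;c[:325,400:750]=b
cv2.imwrite('pics/m2.png',c)
E
```

```text
(no output)
```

View pics/m1.png

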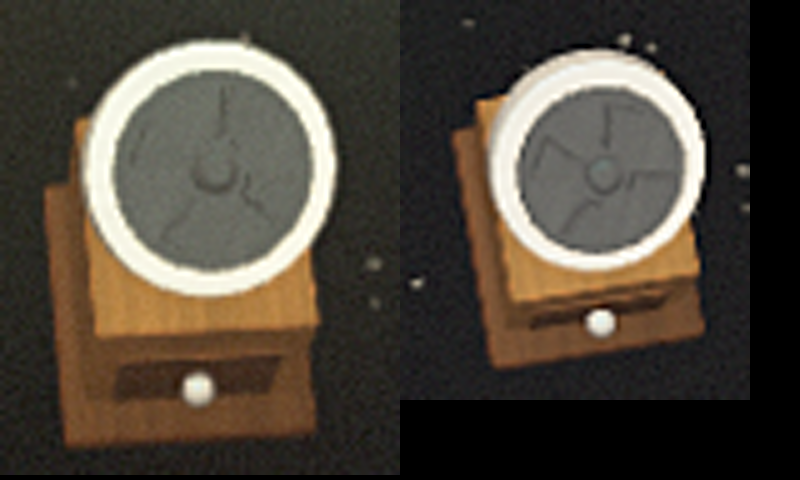

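View pics/m2.png

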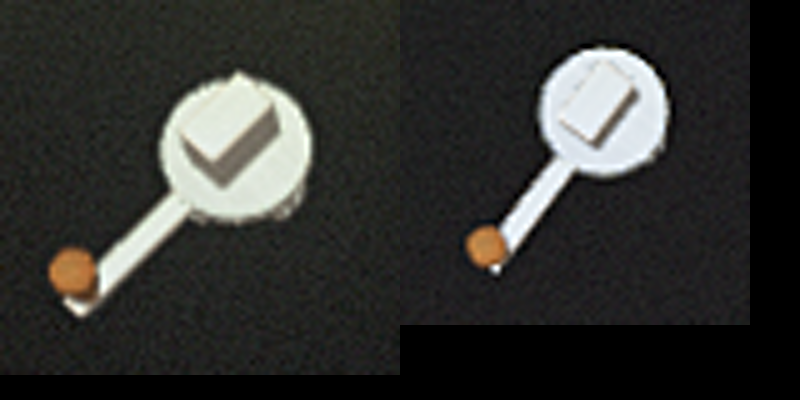

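The crops confirm both: the crank, with its flange at crop scale (236,148)/(603,112), its block and a wooden knob, and the wooden mill with its dark toothed dial. Next I'll measure the positions and rectify the dial face.

```bash
cat > m.py <<'E'
from h import *
D={'s':load('s0'),'t':load('t0')}
box={'s':((180,165,260,230),(300,100,370,165)),'t':((205,170,265,225),(300,110,360,165))}
hand={'s':[(225.4,183.4),(180+5*0,0)], 't':[(239.8,185.6)]}
dc={};R={}
for k,d in D.items():
    im=d['image'];hsv=cv2.cvtColor(im,cv2.COLOR_RGB2HSV).astype(int)
    x0,y0,x1,y1=box[k][0];s=hsv[y0:y1,x0:x1]
    kn=((s[...,1]>90)&(s[...,2]>90)).astype(np.uint8); M=cv2.moments(kn,True);kc=(M['m10']/M['m00']+x0,M['m01']/M['m00']+y0)
    br=((s[...,2]>80)&(s[...,1]<=90)).astype(np.uint8)
    op=cv2.morphologyEx(br,cv2.MORPH_OPEN,cv2.getStructuringElement(cv2.MORPH_ELLIPSE,(15,15)))
    c=max(cv2.findContours(op,0,1)[0],key=cv2.contourArea);e=cv2.fitEllipse(c);fc=(e[0][0]+x0,e[0][1]+y0)
    print(k,'knob',np.round(kc,1),onz(d,kc,58).round(1),'flange',np.round(fc,1),np.round(e[1],1),onz(d,fc,20).round(1),'block',onz(d,hand[k][0],62).round(1))
    x0,y0,x1,y1=box[k][1];s=hsv[y0:y1,x0:x1]
    w=((s[...,2]>190)&(s[...,1]<60)).astype(np.uint8)
    cs,h=cv2.findContours(w,cv2.RETR_CCOMP,cv2.CHAIN_APPROX_NONE)
    o=max((c for c,hh in zip(cs,h[0]) if hh[3]<0),key=cv2.contourArea);i=max((c for c,hh in zip(cs,h[0]) if hh[3]>=0),key=cv2.contourArea)
    eo,ei=cv2.fitEllipse(o),cv2.fitEllipse(i); off=np.array([x0,y0])
    print(k,'outer',np.round(eo,1) if 0 else (np.round(eo[0]+off,1),np.round(eo[1],1),round(eo[2])),'inner',(np.round(ei[0]+off,1),np.round(ei[1],1),round(ei[2])))
    dc[k]=ei[0]+off; print('  inner at z157',onz(d,dc[k],157).round(1))
    R[k]=(kc,fc)
print('dial tri',tri(D['s'],dc['s'],D['t'],dc['t']))
for j,n in((0,'knob'),(1,'flange')): print(n,tri(D['s'],R['s'][j],D['t'],R['t'][j]))
fe={'s':[(308,189),(358,186)],'t':[(290+93/5,105+368/5),(290+304/5,105+333/5)]}
for k in fe:
    a,b=[onz(D[k],p,0) for p in fe[k]];v=b-a; print(k,'front edge',a.round(),b.round(),np.linalg.norm(v).round(1),'yaw',np.arctan2(v[1],v[0])+np.pi/2)
E
python3 m.py
```

```text
s knob [194.1 214. ] [431.8  94.4  58. ] flange [226.9 189.7] [28.8 30.5] [515.9  31.2  20. ] block [515.3  29.6  62. ]
s outer (array([336.5, 133.3]), array([48.7, 50. ]), 31) inner (array([337.1, 133.7]), array([40.8, 42.1]), 35)
  inner at z157 [ 620.4 -225.6  157. ]
t knob [216.8 213.8] [433.8  94.1  58. ] flange [240.3 187. ] [24.8 25.2] [516.6  30.3  20. ] block [514.1  26.6  62. ]
t outer (array([328.8, 136.6]), array([41.8, 42.8]), 21) inner (array([329.6, 138.5]), array([34. , 35.6]), 46)
  inner at z157 [ 621.9 -226.8  157. ]
dial tri (array([ 623.08366978, -226.65223179,  152.48605504]), np.float64(1.1599922626691697))
knob (array([434.42212557,  95.89095876,  50.28098727]), np.float64(0.8310566432191909))
flange (array([516.82786832,  31.0394609 ,  17.90627683]), np.float64(1.0587434560656903))
s front edge [ 544. -174.    0.] [ 564. -302.    0.] 129.4 yaw 0.1518986816814214
t front edge [ 542. -176.    0.] [ 561. -304.    0.] 130.1 yaw 0.14779811875479498
```

```bash
python3 - <<'E'
from h import *
yaw=.15;C=np.array([621.2,-226.2,157]);n=np.array([-np.sin(.55)*np.cos(yaw),-np.sin(.55)*np.sin(yaw),np.cos(.55)])
# face axes: right = -mill y, up = along slope (to back)
r=np.array([np.sin(yaw),-np.cos(yaw),0]);u=np.cross(n,r);print(u)
S=400;out=[]
g=np.linspace(-50,50,S)
X,Y=np.meshgrid(g,-g)
for k in('s0','t0'):
    d=load(k);P=C+11*n+X[...,None]*r+Y[...,None]*u
    m=proj(d,P.reshape(-1,3)).reshape(S,S,2).astype(np.float32)
    w=cv2.remap(d['image'],m,None,cv2.INTER_CUBIC)
    g2=cv2.cvtColor(w,cv2.COLOR_RGB2GRAY).astype(float);g2=np.clip((g2-40)*2.2,0,255).astype(np.uint8)
    for a in range(0,360,45):
        c,s=np.cos(np.radians(a)),np.sin(np.radians(a)); cv2.line(g2,(int(200+175*c),int(200-175*s)),(int(200+195*c),int(200-195*s)),255,1)
    out.append(g2)
cv2.imwrite('pics/dial.png',np.hstack(out))
E
```

```text
[0.84295159 0.12739967 0.52268723]
```

View pics/dial.png

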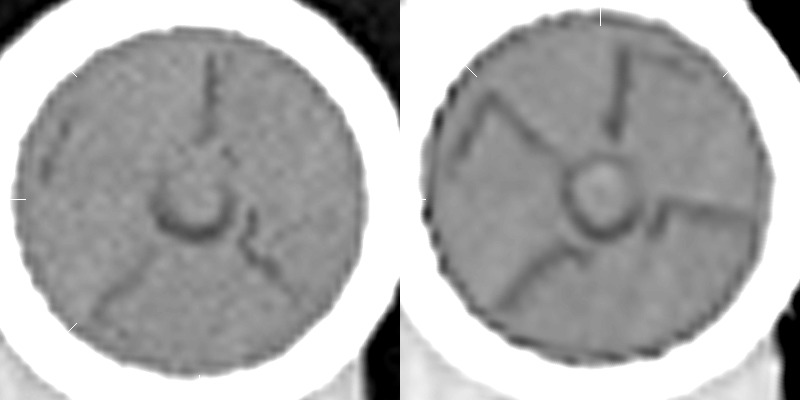

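{"method": "apply_moves", "body": {
  "commands": [
    [[0, 0, 0, 0, 0, 0]]
  ]
}}

```text
clock: 0.18
eef_pos: [201.6, 617.1, 230.0]
tool_rot: [-1.571, 0.003, 1.255]
force: [-0.5, -0.5, 1.0]
width: 85.7
```

The rectified dial shows tooth edges at about 82°, 139°, −9° and 229° in the top half. The scene half shows edges at 82°, −42° and 230°. That puts the tooth centres at 65° (mod 90) in the face frame (r, u), so crank +x has to sit at 200° in the face frame. Crank: centre (516.3, 30.8), azimuth about 142.4°. The knob distance comes out at 104.7 mm, against 105 given.

Now I'll plan the approach.

```bash
cat > plan.py <<'E'
from h import *
from scipy.spatial.transform import Rotation as Ro, Slerp
def R6(e): return Ro.from_euler('xyz',e)
def now():
    s=readout.read_state(); return s['eef_pos'],R6(s['tool_rot']),s
def frame(x,y): x=np.array(x,float);y=np.array(y,float); return Ro.from_matrix(np.c_[x,y,np.cross(x,y)])
def rows(p1,R1,n=None,start=None):
    p0,R0=start or now()[:2]
    dp=np.array(p1)-p0; dr=(R0.inv()*R1).as_rotvec()
    if n is None: n=int(np.ceil(max(np.linalg.norm(dp)/38,np.degrees(np.linalg.norm(dr))/4.8,1)))
    a=R0.inv().apply(dp)
    out=[]
    for i in range(n):
        Ri=R0*Ro.from_rotvec(dr*i/n)
        out.append([round(float(v),2) for v in np.r_[Ri.inv().apply(dp/n)/40,np.degrees(dr/n)/5]])
    print('n',n,'total shift',dp.round(1),'turn deg',np.degrees(dr).round(1))
    for i in range(0,n,8): print(out[i:i+8])
    return p1,R1
def down(psi): p=np.radians(psi);return frame([np.cos(p),np.sin(p),0],[0,0,-1])
yaw=.15;C=np.array([621.2,-226.2,157]);n_=np.array([-np.sin(.55)*np.cos(yaw),-np.sin(.55)*np.sin(yaw),np.cos(.55)])
r_=np.array([np.sin(yaw),-np.cos(yaw),0]);u_=np.cross(n_,r_)
def face(a): a=np.radians(a); return r_*np.cos(a)+u_*np.sin(a)
E
python3 - <<'E'
from plan import *
q=rows([516.3,30.8,130],down(52.4)); rows([516.3,30.8,28],down(52.4),4,q)
E
```

```text
n 18 total shift [ 314.7 -586.3 -100. ] turn deg [ 0.  19.5 -0.1]
[[-0.64, 0.14, -0.67, 0.0, 0.22, -0.0], [-0.63, 0.14, -0.68, 0.0, 0.22, -0.0], [-0.61, 0.14, -0.69, 0.0, 0.22, -0.0], [-0.6, 0.14, -0.7, 0.0, 0.22, -0.0], [-0.59, 0.14, -0.71, 0.0, 0.22, -0.0], [-0.57, 0.14, -0.73, 0.0, 0.22, -0.0], [-0.56, 0.14, -0.74, 0.0, 0.22, -0.0], [-0.54, 0.14, -0.75, 0.0, 0.22, -0.0]]
[[-0.53, 0.14, -0.76, 0.0, 0.22, -0.0], [-0.52, 0.14, -0.77, 0.0, 0.22, -0.0], [-0.5, 0.14, -0.78, 0.0, 0.22, -0.0], [-0.49, 0.14, -0.79, 0.0, 0.22, -0.0], [-0.47, 0.14, -0.79, 0.0, 0.22, -0.0], [-0.46, 0.14, -0.8, 0.0, 0.22, -0.0], [-0.44, 0.14, -0.81, 0.0, 0.22, -0.0], [-0.43, 0.14, -0.82, 0.0, 0.22, -0.0]]
[[-0.41, 0.14, -0.83, 0.0, 0.22, -0.0], [-0.39, 0.14, -0.84, 0.0, 0.22, -0.0]]
n 4 total shift [   0.    0. -102.] turn deg [0. 0. 0.]
[[0.0, 0.64, 0.0, 0.0, 0.0, 0.0], [0.0, 0.64, 0.0, 0.0, 0.0, 0.0], [0.0, 0.64, 0.0, 0.0, 0.0, 0.0], [0.0, 0.64, 0.0, 0.0, 0.0, 0.0]]
```

{"method": "apply_moves", "body": {
  "commands": [
    [[-0.64, 0, -0.67, 0, 0.22, 0], [-0.63, 0, -0.68, 0, 0.22, 0], [-0.61, 0, -0.69, 0, 0.22, 0], [-0.6, 0, -0.7, 0, 0.22, 0], [-0.59, 0, -0.71, 0, 0.22, 0], [-0.57, 0, -0.73, 0, 0.22, 0], [-0.56, 0, -0.74, 0, 0.22, 0], [-0.54, 0, -0.75, 0, 0.22, 0]]
  ],
  "claw": 85
}}

```text
clock: 0.85
eef_pos: [338.0, 354.4, 225.5]
tool_rot: [-1.564, 0.002, 1.113]
force: [1.2, -0.4, -0.4]
width: 85.0
```

{"method": "apply_moves", "body": {
  "commands": [
    [[-0.53, 0, -0.76, 0, 0.22, 0], [-0.52, 0, -0.77, 0, 0.22, 0], [-0.5, 0, -0.78, 0, 0.22, 0], [-0.49, 0, -0.79, 0, 0.22, 0], [-0.47, 0, -0.79, 0, 0.22, 0], [-0.46, 0.1, -0.8, 0, 0.22, 0], [-0.44, 0.3, -0.81, 0, 0.22, 0], [-0.43, 0.4, -0.82, 0, 0.22, 0]]
  ]
}}

```text
clock: 1.52
eef_pos: [485.2, 80.9, 194.5]
tool_rot: [-1.569, -0.003, 0.954]
force: [1.7, 1.3, -0.3]
width: 85.1
```

```bash
python3 - <<'E'
from plan import *
print(now()[2]['qpos'].round(2),now()[0])
q=rows([516.3,30.8,110],down(52.4)); rows([516.3,30.8,28],down(52.4),3,q)
E
```

```text
[-0.33  0.46  0.15  1.99 -0.11  0.69  0.85] [485.17859101  80.8750104  194.46242736]
n 3 total shift [ 31.1 -50.1 -84.5] turn deg [-0.1  2.2  0.2]
[[-0.19, 0.7, -0.45, -0.01, 0.15, 0.01], [-0.19, 0.7, -0.46, -0.01, 0.15, 0.01], [-0.18, 0.7, -0.46, -0.01, 0.15, 0.01]]
n 3 total shift [  0.   0. -82.] turn deg [0. 0. 0.]
[[0.0, 0.68, 0.0, 0.0, 0.0, 0.0], [0.0, 0.68, 0.0, 0.0, 0.0, 0.0], [0.0, 0.68, 0.0, 0.0, 0.0, 0.0]]
```

{"method": "apply_moves", "body": {
  "commands": [
    [[-0.19, 0.7, -0.45, 0, 0.15, 0], [-0.19, 0.7, -0.46, 0, 0.15, 0], [-0.18, 0.7, -0.46, 0, 0.15, 0], [0, 0, 0, 0, 0, 0]]
  ]
}}

```text
clock: 1.85
eef_pos: [521.4, 17.4, 106.1]
tool_rot: [-1.576, -0.002, 0.898]
force: [-0.3, -0.7, -1.0]
width: 85.0
```

```bash
python3 - <<'E'
from plan import *
p,R,s=now();print(p,np.degrees(s['tool_rot']))
q=rows([516.3,30.8,60],down(52.4),3); rows([516.3,30.8,28],down(52.4),2,q)
E
```

```text
[521.43090431  17.35981795 106.10266919] [-90.27667691  -0.12717152  51.4403076 ]
n 3 total shift [ -5.1  13.4 -46.1] turn deg [ 0.3 -1.   0.1]
[[0.06, 0.38, 0.11, 0.02, -0.06, 0.01], [0.06, 0.38, 0.1, 0.02, -0.06, 0.01], [0.06, 0.38, 0.1, 0.02, -0.06, 0.01]]
n 2 total shift [  0.   0. -32.] turn deg [0. 0. 0.]
[[0.0, 0.4, 0.0, 0.0, 0.0, 0.0], [0.0, 0.4, 0.0, 0.0, 0.0, 0.0]]
```

{"method": "apply_moves", "body": {
  "commands": [
    [[0.09, 0.2, 0.15, 0.02, -0.1, 0], [0.06, 0.2, 0.1, 0.02, -0.06, 0], [0.03, 0.2, 0.05, 0.02, -0.03, 0], [0, 0, 0, 0, 0, 0], [0, 0, 0, 0, 0, 0]]
  ]
}}

```text
clock: 2.27
eef_pos: [514.8, 34.5, 80.0]
tool_rot: [-1.567, -0.002, 0.919]
force: [0.6, 0.2, -0.1]
width: 85.0
```

```bash
python3 - <<'E'
from plan import *
p,R,s=now();print(p,np.degrees(s['tool_rot']))
rows([516.3,30.8,28],down(52.4),4)
E
```

```text
[514.82703367  34.48701987  79.98202197] [-89.78893504  -0.13308199  52.64776739]
n 4 total shift [  1.5  -3.7 -52. ] turn deg [-0.2  0.2  0.1]
[[-0.01, 0.32, -0.02, -0.01, 0.01, 0.01], [-0.01, 0.32, -0.02, -0.01, 0.01, 0.01], [-0.01, 0.32, -0.02, -0.01, 0.01, 0.01], [-0.01, 0.32, -0.02, -0.01, 0.01, 0.01]]
```

{"method": "apply_moves", "body": {
  "commands": [
    [[-0.02, 0.32, -0.04, 0, 0, 0], [-0.01, 0.32, -0.03, 0, 0, 0], [-0.01, 0.32, -0.02, 0, 0, 0], [0, 0.26, 0, 0, 0, 0], [0, 0, 0, 0, 0, 0], [0, 0, 0, 0, 0, 0]]
  ]
}}

```text
clock: 2.77
eef_pos: [519.7, 37.3, 34.2]
tool_rot: [-1.573, -0.011, 0.928]
force: [-0.6, 0.6, 0.7]
width: 85.1
```

```bash
python3 - <<'E'
from plan import *
p,R,s=now();print(p,np.degrees(s['tool_rot']),s['force'])
rows([516.3,30.8,28],down(52.4),1)
grab('scene','g0');crop('g0',150,110,310,230,5,'g0c')
E
```

```text
[519.72042083  37.30117033  34.21165842] [-90.11461268  -0.61437285  53.18314447] [-0.6237634   0.63732981  0.72031668]
n 1 total shift [-3.4 -6.5 -6.2] turn deg [0.1 0.8 0.6]
[[-0.18, 0.15, -0.03, 0.02, 0.16, 0.12]]
```

View pics/g0c.png

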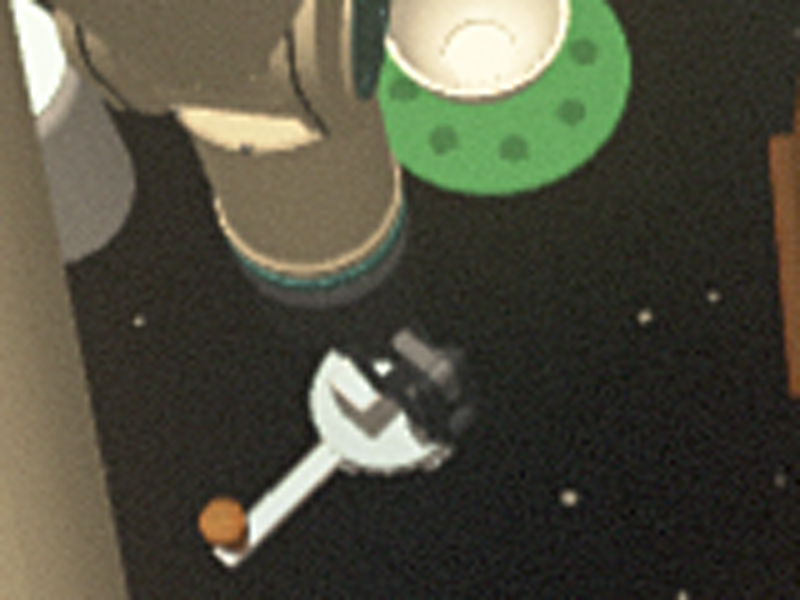

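The crop shows the block at crop (365,400) between the fingers, with the hand a few mm off (+y). I'll correct that and lower.

{"method": "apply_moves", "body": {
  "commands": [
    [[-0.18, 0.15, -0.03, 0, 0.1, 0.12], [0, 0, 0, 0, 0, 0]]
  ]
}}

```text
clock: 2.98
eef_pos: [516.9, 30.8, 29.2]
tool_rot: [-1.574, -0.001, 0.919]
force: [0.3, 0.7, -0.0]
width: 84.9
```

```bash
python3 - <<'E'
from plan import *
p,R,s=now();print(p,np.degrees(s['tool_rot']),s['force'],s['qd'].round(3))
rows([516.3,30.8,28],down(52.4),1)
E
```

```text
[516.89856276  30.8449      29.18930871] [-9.01981345e+01 -6.09263138e-02  5.26806709e+01] [ 0.25701268  0.70680361 -0.04891756] [-0.01  -0.034 -0.015 -0.02  -0.005  0.008  0.002]
n 1 total shift [-0.6 -0.  -1.2] turn deg [0.2 0.3 0.1]
[[-0.01, 0.03, 0.01, 0.04, 0.06, 0.01]]
```

{"method": "apply_moves", "body": {
  "commands": [
    [[0, 0, 0, 0, 0, 0], [0, 0, 0, 0, 0, 0], [0, 0, 0, 0, 0, 0], [0, 0, 0, 0, 0, 0], [0, 0, 0, 0, 0, 0], [0, 0, 0, 0, 0, 0]]
  ],
  "claw": 10
}}

```text
clock: 3.48
eef_pos: [517.8, 30.4, 30.5]
tool_rot: [-1.576, -0.002, 0.919]
force: [-0.6, -0.6, -0.8]
width: 25.4
```

{"method": "apply_moves", "body": {
  "commands": [
    [[0, 0, 0, 0, 0, 0], [0, 0, 0, 0, 0, 0], [0, 0, 0, 0, 0, 0], [0, 0, 0, 0, 0, 0]]
  ]
}}

```text
clock: 3.82
eef_pos: [517.7, 30.4, 30.4]
tool_rot: [-1.576, -0.002, 0.919]
force: [-0.5, -0.3, -0.5]
width: 25.5
```

Gripped at 25.5 mm. Next: lift, then plan the pose above the dial.

{"method": "apply_moves", "body": {
  "commands": [
    [[0, -0.5, 0, 0, 0, 0], [0, -0.9, 0, 0, 0, 0], [0, -0.9, 0, 0, 0, 0], [0, -0.9, 0, 0, 0, 0], [0, -0.6, 0, 0, 0, 0], [0, 0, 0, 0, 0, 0]]
  ]
}}

```text
clock: 4.32
eef_pos: [512.4, 30.4, 183.6]
tool_rot: [-1.565, 0.007, 0.919]
force: [0.5, 0.8, -4.1]
width: 24.9
```

```bash
cat >> plan.py <<'E'
FT=np.array([0,30.4,1.0])  # foot in tool frame
def tgt(h,a=200,C=C):
    R=frame(face(a-90),-n_); return C+h*n_-R.apply(FT),R
def foot():
    p,R,s=now(); f=p+R.apply(FT)-C; z=R.apply([0,0,1]); y=R.apply([0,1,0])
    print('foot rel: r %.1f u %.1f n %.1f'%(f@r_,f@u_,f@n_),'ang %.1f'%np.degrees(np.arctan2(z@u_,z@r_)),'tilt %.1f'%np.degrees(np.arccos(-y@n_)),'F',s['force'].round(1),'w',round(s['width'],1),'q',s['qpos'].round(2),'t',s['clock'])
E
python3 - <<'E'
from plan import *
foot(); rows(*tgt(80))
E
```

```text
foot rel: r -270.7 u -61.8 n 33.4 ang -140.6 tilt 32.0 F [ 0.5  0.8 -4.1] w 24.9 q [-0.23  0.51  0.16  1.94 -0.12  0.71  0.92] t 4.3167
n 9 total shift [  52.1 -266.1   67.7] turn deg [-17.   23.4 -27.4]
[[-0.5, -0.19, -0.56, -0.38, 0.52, -0.61], [-0.46, -0.19, -0.59, -0.38, 0.52, -0.61], [-0.43, -0.2, -0.62, -0.38, 0.52, -0.61], [-0.39, -0.2, -0.64, -0.38, 0.52, -0.61], [-0.35, -0.2, -0.67, -0.38, 0.52, -0.61], [-0.31, -0.19, -0.69, -0.38, 0.52, -0.61], [-0.26, -0.18, -0.71, -0.38, 0.52, -0.61], [-0.22, -0.17, -0.72, -0.38, 0.52, -0.61]]
[[-0.18, -0.16, -0.74, -0.38, 0.52, -0.61]]
```

{"method": "apply_moves", "body": {
  "commands": [
    [[-0.5, -0.25, -0.56, -0.38, 0.52, -0.61], [-0.46, -0.25, -0.59, -0.38, 0.52, -0.61], [-0.43, -0.25, -0.62, -0.38, 0.52, -0.61], [-0.39, -0.2, -0.64, -0.38, 0.52, -0.61], [-0.35, -0.2, -0.67, -0.38, 0.52, -0.61], [-0.31, -0.15, -0.69, -0.38, 0.52, -0.61], [-0.26, -0.1, -0.6, -0.38, 0.52, -0.61], [-0.15, 0, -0.4, -0.2, 0.3, -0.3]]
  ]
}}

```text
clock: 4.98
eef_pos: [552.7, -188.5, 229.6]
tool_rot: [-1.749, -0.43, 0.607]
force: [0.1, 0.4, -3.6]
width: 25.2
```

```bash
python3 - <<'E'
from plan import *
foot(); rows(*tgt(60))
E
```

```text
foot rel: r -49.1 u -18.0 n 64.1 ang -156.5 tilt 5.1 F [ 0.1  0.4 -3.6] w 25.2 q [ 0.59  0.42 -0.2   2.08 -0.61  0.32  1.54] t 4.9833
n 2 total shift [ 22.2 -45.6   4.6] turn deg [-3.   3.6 -4.2]
[[-0.06, 0.02, -0.63, -0.3, 0.36, -0.42], [-0.04, 0.03, -0.63, -0.3, 0.36, -0.42]]
```

{"method": "apply_moves", "body": {
  "commands": [
    [[-0.06, 0.02, -0.6, -0.3, 0.36, -0.42], [-0.04, 0.03, -0.5, -0.3, 0.36, -0.42], [0, 0, 0, 0, 0, 0], [0, 0, 0, 0, 0, 0]]
  ]
}}

```text
clock: 5.32
eef_pos: [563.2, -238.5, 224.3]
tool_rot: [-1.765, -0.509, 0.526]
force: [-0.0, 1.1, -2.9]
width: 25.0
```

```bash
python3 - <<'E'
from plan import *
foot(); rows(*tgt(40))
E
```

```text
foot rel: r 2.7 u -15.8 n 57.9 ang -161.3 tilt 0.5 F [-0.   1.1 -2.9] w 25.0 q [ 0.78  0.47 -0.33  2.07 -0.77  0.25  1.7 ] t 5.3167
n 1 total shift [22.   5.9 -7.1] turn deg [ 0.1 -1.3 -0.5]
[[0.39, 0.44, -0.06, 0.01, -0.26, -0.1]]
```

{"method": "apply_moves", "body": {
  "commands": [
    [[0.2, 0.22, -0.06, 0, -0.2, -0.1], [0.19, 0.22, 0, 0, 0, 0], [0, 0, 0, 0, 0, 0], [0, 0, 0, 0, 0, 0]]
  ]
}}

```text
clock: 5.65
eef_pos: [580.1, -229.9, 210.6]
tool_rot: [-1.764, -0.505, 0.544]
force: [-0.5, 0.0, -2.6]
width: 25.4
```

```bash
python3 - <<'E'
from plan import *
foot(); rows(*tgt(25))
a=grab('scene','s1');b=grab('top','t1')
crop('s1',270,80,390,200,3.3,'a1');crop('t1',270,80,390,200,3.3,'a2')
cv2.imwrite('pics/m3.png',np.hstack([cv2.imread('pics/a1.png'),cv2.imread('pics/a2.png')]))
E
```

```text
foot rel: r -3.5 u -7.8 n 36.8 ang -160.4 tilt 0.7 F [-0.5  0.  -2.6] w 25.4 q [ 0.71  0.51 -0.29  2.05 -0.83  0.24  1.76] t 5.65
n 1 total shift [12.9 -1.5 -6.2] turn deg [-0.5 -0.4 -0.6]
[[0.15, 0.29, -0.14, -0.1, -0.08, -0.11]]
```

View pics/m3.png

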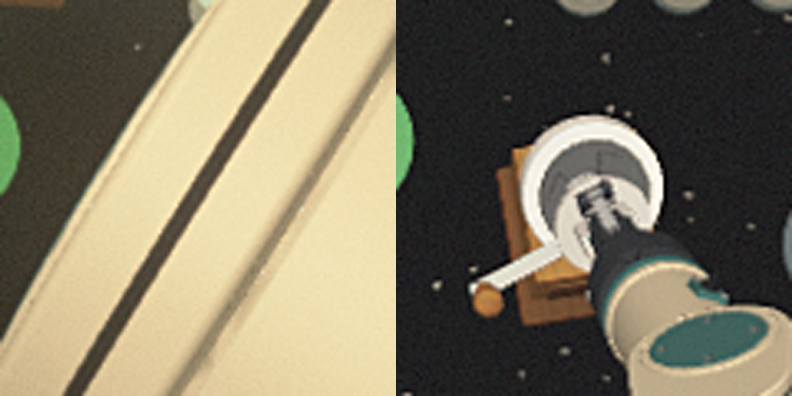

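The scene camera is blocked by the arm. The top view shows the knob at crop (488,300) and the flange over the dial. I'll check the knob against its predicted pixel.

```bash
cat > kn.py <<'E'
from plan import *
import sys
tag=sys.argv[1]; b=load(tag); p,R,s=now()
def pk(fz,a): 
    c,s_=np.cos(np.radians(a)),np.sin(np.radians(a))
    # crank turned by a about tool y
    return proj(b,p+R.apply(np.array([0,FT[1],fz])+np.array([105*s_,-57,105*c])))[0]
q=pk(FT[2],0)
hsv=cv2.cvtColor(b['image'],cv2.COLOR_RGB2HSV).astype(int);x,y=q.astype(int);x0,y0=x-14,y-14
w=hsv[y0:y+15,x0:x+15];m=((w[...,1]>110)&(w[...,2]>110)&(w[...,0]<16)).astype(np.uint8)
n,l,st,ce=cv2.connectedComponentsWithStats(m);i=1+np.argmin(np.linalg.norm(ce[1:]+[x0,y0]-q,axis=1))
o=ce[i]+[x0,y0];print('pred',q,'obs',o,'area',st[i,4])
J=np.c_[pk(FT[2]+1,0)-q,pk(FT[2],1)-q];print('dz mm, dang deg(about +tool y):',np.linalg.solve(J,o-q))
E
python3 kn.py t1
python3 - <<'E'
from h import *
d=load('t0') # same check on the lying crank at its start as a bias test
print(proj(d,[516.3+105*np.cos(np.radians(142.4)),30.8+105*np.sin(np.radians(142.4)),57]))
E
```

```text
pred [297.47505882 171.81871696] obs [297.43137255 170.76470588] area 51
dz mm, dang deg(about +tool y): [-1.1748399  1.386155 ]
[[216.57731789 214.04991711]]
```

```bash
sed -i 's/FT=np.array.*/FT=np.array([0,30.4,0.4])/' plan.py; python3 - <<'E'
from plan import *
foot(); rows(*tgt(18,201))
E
```

```text
foot rel: r -3.2 u -7.2 n 37.2 ang -160.4 tilt 0.7 F [ 0.4  0.  -4.7] w 25.3 q [ 0.71  0.51 -0.29  2.05 -0.83  0.24  1.76] t 5.75
n 1 total shift [ 16.1  -0.6 -12.8] turn deg [-0.5 -1.4 -0.5]
[[0.14, 0.48, -0.13, -0.1, -0.28, -0.1]]
```

{"method": "apply_moves", "body": {
  "commands": [
    [[0.14, 0.24, -0.13, -0.1, -0.28, -0.1], [0.04, 0.24, 0, 0, 0, 0], [0, 0, 0, 0, 0, 0], [0, 0, 0, 0, 0, 0]]
  ]
}}

```text
clock: 6.08
eef_pos: [596.6, -228.8, 199.3]
tool_rot: [-1.789, -0.508, 0.577]
force: [-0.9, -0.3, -2.9]
width: 25.0
```

```bash
python3 - <<'E'
from plan import *
foot(); rows(*tgt(9,201))
E
```

```text
foot rel: r -1.4 u 0.9 n 18.6 ang -158.8 tilt 0.1 F [-0.9 -0.3 -2.9] w 25.0 q [ 0.65  0.53 -0.22  2.04 -1.02  0.24  1.96] t 6.0833
n 1 total shift [ 4.4 -0.8 -8.6] turn deg [ 0.   0.2 -0.1]
[[-0.03, 0.24, -0.03, 0.01, 0.04, -0.02]]
```

{"method": "apply_moves", "body": {
  "commands": [
    [[-0.03, 0.15, -0.03, 0, 0.04, 0], [0, 0.12, 0, 0, 0, 0], [0, 0, 0, 0, 0, 0]]
  ]
}}

```text
clock: 6.33
eef_pos: [600.8, -229.6, 190.8]
tool_rot: [-1.789, -0.508, 0.573]
force: [-0.1, 0.6, -4.2]
width: 25.3
```

```bash
python3 - <<'E'
from plan import *
foot(); rows(*tgt(2,201))
E
```

```text
foot rel: r 0.0 u -0.1 n 9.2 ang -159.0 tilt 0.1 F [-0.1  0.6 -4.2] w 25.3 q [ 0.63  0.55 -0.2   2.04 -1.1   0.24  2.04] t 6.3333
n 1 total shift [ 3.8  0.6 -6.1] turn deg [ 0.1  0.  -0.1]
[[0.0, 0.18, -0.0, 0.02, 0.01, -0.02]]
```

```bash
python3 - <<'E'
from plan import *
print(now()[2]['qpos'].round(4))
E
```

```text
[ 0.6287  0.551  -0.1986  2.0364 -1.0966  0.2351  2.036 ]
```

{"method": "apply_moves", "body": {
  "commands": [
    [[0, 0.1, 0, 0, 0, 0], [0, 0, 0, 0, 0, 0]]
  ]
}}

```text
clock: 6.5
eef_pos: [602.6, -230.1, 188.6]
tool_rot: [-1.788, -0.507, 0.573]
force: [0.7, 0.1, -4.4]
width: 25.1
```

```bash
python3 - <<'E'
from plan import *
print(now()[2]['qpos'].round(4)); foot()
E
```

```text
[ 0.6264  0.5565 -0.1976  2.0326 -1.0969  0.2337  2.0359]
foot rel: r 0.7 u 0.2 n 6.4 ang -159.0 tilt 0.2 F [ 0.7  0.1 -4.4] w 25.1 q [ 0.63  0.56 -0.2   2.03 -1.1   0.23  2.04] t 6.5
```

{"method": "apply_moves", "body": {
  "commands": [
    [[0, 0.08, 0, 0, 0, 0], [0, 0, 0, 0, 0, 0]]
  ]
}}

```text
clock: 6.67
eef_pos: [604.4, -230.6, 187.0]
tool_rot: [-1.787, -0.507, 0.573]
force: [-0.1, 0.3, -3.5]
width: 25.2
```

```bash
python3 - <<'E'
from plan import *
print(now()[2]['qpos'].round(4)); foot(); rows(*tgt(-1,201))
E
```

```text
[ 0.6235  0.5611 -0.1952  2.0286 -1.0982  0.2336  2.0368]
foot rel: r 1.5 u 0.8 n 4.2 ang -159.0 tilt 0.2 F [-0.1  0.3 -3.5] w 25.2 q [ 0.62  0.56 -0.2   2.03 -1.1   0.23  2.04] t 6.6667
n 1 total shift [ 1.7  1.7 -4.8] turn deg [ 0.   0.  -0.2]
[[-0.01, 0.13, 0.04, 0.0, 0.0, -0.04]]
```

{"method": "apply_moves", "body": {
  "commands": [
    [[-0.01, 0.08, 0.04, 0, 0, 0], [0, 0.05, 0.02, 0, 0, 0], [0, 0, 0, 0, 0, 0]]
  ]
}}

```text
clock: 6.92
eef_pos: [605.9, -230.0, 184.6]
tool_rot: [-1.785, -0.505, 0.572]
force: [0.4, -0.5, -3.7]
width: 24.9
```

```bash
python3 - <<'E'
from plan import *
print(now()[2]['qpos'].round(4)); foot(); rows(*tgt(-1,201))
E
```

```text
[ 0.6169  0.566  -0.1899  2.0253 -1.0986  0.2344  2.0349]
foot rel: r 1.1 u 0.7 n 1.3 ang -159.0 tilt 0.3 F [ 0.4 -0.5 -3.7] w 24.9 q [ 0.62  0.57 -0.19  2.03 -1.1   0.23  2.03] t 6.9167
n 1 total shift [ 0.3  1.2 -2.4] turn deg [-0.1 -0.  -0.3]
[[-0.01, 0.06, 0.03, -0.02, -0.0, -0.06]]
```

{"method": "apply_moves", "body": {
  "commands": [
    [[0, 0.06, 0.03, 0, 0, 0], [0, 0.05, 0, 0, 0, 0], [0, 0, 0, 0, 0, 0]]
  ]
}}

```text
clock: 7.17
eef_pos: [605.7, -230.1, 185.0]
tool_rot: [-1.785, -0.504, 0.571]
force: [0.3, -0.3, -3.5]
width: 25.2
```

```bash
python3 - <<'E'
from plan import *
print(now()[2]['qpos'].round(4)); foot(); b=grab('top','t2')
E
python3 kn.py t2
```

```text
[ 0.6151  0.5648 -0.187   2.0253 -1.0981  0.2361  2.0338]
foot rel: r 1.2 u 0.8 n 1.8 ang -159.0 tilt 0.3 F [ 0.3 -0.3 -3.5] w 25.2 q [ 0.62  0.56 -0.19  2.03 -1.1   0.24  2.03] t 7.1667
pred [297.85363751 164.66408592] obs [297.82352941 163.74509804] area 51
dz mm, dang deg(about +tool y): [-1.11757685  1.21740023]
```

{"method": "apply_moves", "body": {
  "commands": [
    [[0, 0.15, 0, 0, 0, 0]]
  ]
}}

```text
clock: 7.3
eef_pos: [606.4, -230.1, 183.7]
tool_rot: [-1.782, -0.504, 0.571]
force: [-75.2, 7.0, 88.6]
width: 25.1
```

{"method": "apply_moves", "body": {
  "commands": [
    [[0, 0.2, 0, 0, 0, 0]]
  ]
}}

```text
clock: 7.38
eef_pos: [606.6, -230.0, 183.4]
tool_rot: [-1.779, -0.506, 0.571]
force: [-82.5, 6.3, 102.8]
width: 25.0
```

```bash
python3 - <<'E'
from plan import *
print(now()[2]['qpos'].round(4)); foot()
E
```

```text
[ 0.6143  0.5694 -0.1836  2.0213 -1.0974  0.2431  2.0342]
foot rel: r 1.1 u 0.6 n -0.1 ang -159.1 tilt 0.5 F [-82.5   6.3 102.8] w 25.0 q [ 0.61  0.57 -0.18  2.02 -1.1   0.24  2.03] t 7.3833
```

The crank bottomed hard: about 130 N along the dial axis, which is over the 120 N limit. I'll relax at once and use far smaller pushes from here.

{"method": "apply_moves", "body": {
  "commands": [
    [[0, 0, 0, 0, 0, 0], [0, 0, 0, 0, 0, 0], [0, 0, 0, 0, 0, 0]]
  ]
}}

```text
clock: 7.63
eef_pos: [604.3, -231.4, 188.1]
tool_rot: [-1.784, -0.508, 0.571]
force: [-0.1, 0.4, -4.0]
width: 25.3
```

```bash
python3 - <<'E'
from plan import *
print(now()[2]['qpos'].round(4),now()[2]['torque']); foot()
E
```

```text
[ 0.6177  0.5593 -0.1825  2.0253 -1.0949  0.2457  2.0323] [-0.17534728  1.03878551  0.03574366]
foot rel: r 2.2 u 1.1 n 5.3 ang -159.1 tilt 0.2 F [-0.1  0.4 -4. ] w 25.3 q [ 0.62  0.56 -0.18  2.03 -1.09  0.25  2.03] t 7.6333
```

{"method": "apply_moves", "body": {
  "commands": [
    [[0, 0.07, 0.03, 0, 0, 0], [0, 0.05, 0.02, 0, 0, 0], [0, 0.02, 0, 0, 0, 0]]
  ]
}}

```text
clock: 7.88
eef_pos: [606.3, -229.0, 183.8]
tool_rot: [-1.781, -0.507, 0.571]
force: [-23.0, 0.4, 27.6]
width: 25.0
```

```bash
python3 - <<'E'
from plan import *
print(now()[2]['qpos'].round(4),now()[2]['torque']); foot()
E
```

```text
[ 0.622   0.5684 -0.1968  2.0251 -1.0992  0.2344  2.0362] [0.11554916 1.51535691 0.27628161]
foot rel: r 0.0 u 0.8 n 0.4 ang -159.1 tilt 0.3 F [-23.    0.4  27.6] w 25.0 q [ 0.62  0.57 -0.2   2.03 -1.1   0.23  2.04] t 7.8833
```

Home at n = 0.4 mm with about 36 N. I'll hold briefly, then turn clockwise with a light press.

{"method": "apply_moves", "body": {
  "commands": [
    [[0, 0.01, 0, 0, 0, 0], [0, 0.01, 0, 0, 0, 0], [0, 0.01, 0, 0, 0, 0], [0, 0.01, 0, 0, 0.5, 0], [0, 0.01, 0, 0, 0.5, 0], [0, 0.01, 0, 0, 0.5, 0]]
  ]
}}

```text
clock: 8.38
eef_pos: [606.7, -229.4, 184.2]
tool_rot: [-1.708, -0.531, 0.421]
force: [-12.2, 0.7, 11.4]
width: 25.4
```

```bash
python3 - <<'E'
from plan import *
p,R,s=now();print(s['qpos'].round(4),R.inv().apply(s['torque'])); foot()
E
```

```text
[ 0.6238  0.5684 -0.1991  2.0245 -1.0989  0.2328  1.9039] [ 0.47871668 -0.3267678   1.21485622]
foot rel: r 0.6 u 1.4 n 0.5 ang -166.6 tilt 0.2 F [-12.2   0.7  11.4] w 25.4 q [ 0.62  0.57 -0.2   2.02 -1.1   0.23  1.9 ] t 8.3833
```

{"method": "apply_moves", "body": {
  "commands": [
    [[0, 0.01, 0, 0, 0.7, 0], [0, 0.01, 0, 0, 0.7, 0], [0, 0.01, 0, 0, 0.7, 0], [0, 0.01, 0, 0, 0.7, 0], [0, 0.01, 0, 0, 0.7, 0], [0, 0.01, 0, 0, 0.7, 0]]
  ]
}}

```text
clock: 8.88
eef_pos: [606.7, -230.3, 184.1]
tool_rot: [-1.483, -0.54, -0.017]
force: [-12.5, 0.5, 10.4]
width: 24.9
```

```bash
cat > st.py <<'E'
from plan import *
p,R,s=now();print(s['qpos'].round(4),R.inv().apply(s['torque']).round(2)); foot()
E
python3 st.py
```

```text
[ 0.6232  0.5685 -0.1972  2.024  -1.0989  0.2328  1.5278] [ 0.06 -0.33  1.25]
foot rel: r 1.5 u 1.4 n 0.5 ang 171.8 tilt 0.2 F [-12.5   0.5  10.4] w 24.9 q [ 0.62  0.57 -0.2   2.02 -1.1   0.23  1.53] t 8.8833
```

{"method": "apply_moves", "body": {
  "commands": [
    [[0, 0.01, 0, 0, 0.7, 0], [0, 0.01, 0.02, 0, 0.7, 0], [0, 0.01, 0.01, 0, 0.6, 0], [0, 0.01, 0, 0, 0.5, 0]]
  ]
}}

```text
clock: 9.22
eef_pos: [606.2, -230.2, 183.8]
tool_rot: [-1.355, -0.504, -0.275]
force: [-11.6, 1.1, 10.9]
width: 25.4
```

```bash
python3 st.py
```

```text
[ 0.6198  0.568  -0.1933  2.0247 -1.0989  0.2331  1.301 ] [ 0.02 -0.23  1.09]
foot rel: r 1.4 u 0.9 n 0.5 ang 158.8 tilt 0.3 F [-11.6   1.1  10.9] w 25.4 q [ 0.62  0.57 -0.19  2.02 -1.1   0.23  1.3 ] t 9.2167
```

{"method": "apply_moves", "body": {
  "commands": [
    [[0, 0.01, 0, 0, 0.5, 0], [0, 0.01, 0.01, 0, 0.5, 0], [0, 0.01, 0, 0, 0.5, 0], [0, 0.01, 0, 0, 0.5, 0]]
  ]
}}

```text
clock: 9.55
eef_pos: [605.7, -229.7, 183.6]
tool_rot: [-1.264, -0.457, -0.469]
force: [-10.9, 0.4, 11.3]
width: 25.0
```

```bash
python3 st.py
```

```text
[ 0.6201  0.5679 -0.194   2.026  -1.0996  0.2327  1.123 ] [-0.34 -0.33  1.  ]
foot rel: r 0.8 u 0.4 n 0.5 ang 148.6 tilt 0.3 F [-10.9   0.4  11.3] w 25.0 q [ 0.62  0.57 -0.19  2.03 -1.1   0.23  1.12] t 9.55
```

{"method": "apply_moves", "body": {
  "commands": [
    [[0, 0.01, 0, 0, 0.5, 0], [0, 0.01, 0, 0, 0.5, 0], [0, 0.01, 0, 0, 0.5, 0], [0, 0.01, 0, 0, 0.5, 0]]
  ]
}}

```text
clock: 9.88
eef_pos: [605.4, -229.7, 183.4]
tool_rot: [-1.189, -0.397, -0.652]
force: [-14.0, 1.6, 10.9]
width: 25.0
```

```bash
python3 st.py
```

```text
[ 0.6205  0.5679 -0.1943  2.0264 -1.0987  0.2329  0.9456] [-0.61 -1.34  1.28]
foot rel: r 0.7 u 0.1 n 0.6 ang 138.5 tilt 0.4 F [-14.    1.6  10.9] w 25.0 q [ 0.62  0.57 -0.19  2.03 -1.1   0.23  0.95] t 9.8833
```

Torque has jumped to −1.34 N m, so the stop looks reached. One more nudge to confirm.

{"method": "apply_moves", "body": {
  "commands": [
    [[0, 0.01, 0, 0, 0.4, 0], [0, 0.01, 0, 0, 0.4, 0]]
  ]
}}

```text
clock: 10.05
eef_pos: [605.0, -229.3, 183.3]
tool_rot: [-1.168, -0.374, -0.709]
force: [-11.2, -0.5, 11.3]
width: 24.8
```

```bash
python3 st.py
```

```text
[ 0.6194  0.5675 -0.1936  2.027  -1.0959  0.2326  0.8853] [-0.71 -2.72  0.83]
foot rel: r 0.3 u -0.3 n 0.6 ang 135.2 tilt 0.4 F [-11.2  -0.5  11.3] w 24.8 q [ 0.62  0.57 -0.19  2.03 -1.1   0.23  0.89] t 10.05
```

{"method": "apply_moves", "body": {
  "commands": [
    [[0, 0.01, 0, 0, 0.2, 0], [0, 0.01, 0, 0, 0.2, 0], [0, 0.01, 0, 0, 0.1, 0], [0, 0.01, 0, 0, 0, 0]]
  ]
}}

```text
clock: 10.38
eef_pos: [604.9, -229.4, 183.3]
tool_rot: [-1.174, -0.376, -0.703]
force: [-11.7, -0.2, 10.2]
width: 25.3
```

{"method": "apply_moves", "body": {
  "commands": [
    [[0, 0.01, 0, 0, 0, 0], [0, 0, 0, 0, 0, 0], [0, 0, 0, 0, 0, 0], [0, 0, 0, 0, 0, 0], [0, 0, 0, 0, 0, 0], [0, 0, 0, 0, 0, 0]]
  ],
  "claw": 60
}}

```text
clock: 10.88
eef_pos: [609.9, -228.2, 182.5]
tool_rot: [-1.171, -0.379, -0.702]
force: [-0.2, 0.5, -0.4]
width: 59.8
```

```bash
python3 st.py
```

```text
[ 0.606   0.5718 -0.185   2.0196 -1.1002  0.2324  0.8901] [-0.4   0.02  0.45]
foot rel: r 0.0 u 3.6 n -2.7 ang 135.6 tilt 0.4 F [-0.2  0.5 -0.4] w 59.8 q [ 0.61  0.57 -0.19  2.02 -1.1   0.23  0.89] t 10.8833
```

{"method": "apply_moves", "body": {
  "commands": [
    [[0, -0.3, 0, 0, 0, 0], [0, -0.5, 0, 0, 0, 0], [0, -0.6, 0, 0, 0, 0], [0, -0.7, 0, 0, 0, 0], [0, -0.7, 0, 0, 0, 0], [0, -0.5, 0, 0, 0, 0]]
  ]
}}

```text
clock: 11.38
eef_pos: [540.4, -236.0, 293.7]
tool_rot: [-1.169, -0.366, -0.7]
force: [0.9, -0.8, -0.4]
width: 59.9
```

```bash
python3 st.py; python3 - <<'E'
from plan import *
grab('top','t3');crop('t3',270,80,390,200,5,'f1')
E
```

```text
[ 0.5103  0.3298  0.0779  2.0304 -0.8367  0.5242  0.638 ] [-0.35 -0.01  0.37]
foot rel: r -3.0 u 2.0 n 128.7 ang 135.4 tilt 1.0 F [ 0.9 -0.8 -0.4] w 59.9 q [ 0.51  0.33  0.08  2.03 -0.84  0.52  0.64] t 11.3833
```

View pics/f1.png

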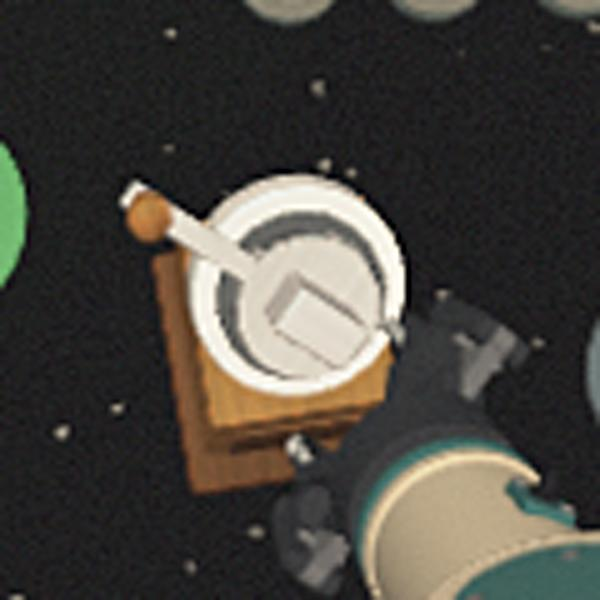

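The picture shows the crank on the dial with its knob at crop (148,217) and flange centre near (315,308). I'll check that against the home position.

```bash
python3 - <<'E'
from plan import *
d=load('t3')
f=lambda P:((proj(d,P)-[270,80])*5).round(1).tolist()
for h in(0,5,11): print(h,'flange',f(C+(22+h)*n_),'blocktop',f(C+(62+h)*n_),'knob',[(a,f(C+(57+h)*n_+105*face(a))) for a in(130,135,140)])
im=d['image'][80:200,270:390];hsv=cv2.cvtColor(im,cv2.COLOR_RGB2HSV).astype(int)
m=((hsv[...,1]>110)&(hsv[...,2]>110)).astype(np.uint8);m[55:]=0;m[:,45:]=0
M=cv2.moments(m,True);print('knob obs',M['m10']/M['m00']*5,M['m01']/M['m00']*5,M['m00'])
E
```

```text
0 flange [[304.1, 305.1]] blocktop [[317.9, 326.8]] knob [(130, [[165.7, 191.0]]), (135, [[153.8, 205.5]]), (140, [[143.3, 220.9]])]
5 flange [[305.8, 307.7]] blocktop [[319.6, 329.7]] knob [(130, [[166.8, 193.3]]), (135, [[154.9, 207.9]]), (140, [[144.4, 223.4]])]
11 flange [[307.8, 310.9]] blocktop [[321.8, 333.1]] knob [(130, [[168.2, 196.1]]), (135, [[156.3, 210.8]]), (140, [[145.7, 226.3]])]
knob obs 153.54651162790697 226.86046511627907 86.0
```

{"method": "apply_moves", "body": {
  "commands": [
    [[0, -0.8, 0, 0, 0, 0], [0, -0.8, 0, 0, 0, 0], [0, -0.8, 0, 0, 0, 0]]
  ]
}}

```text
clock: 11.68
eef_pos: [490.2, -242.7, 377.1]
tool_rot: [-1.169, -0.361, -0.698]
force: [0.7, 0.3, -0.7]
width: 60.4
```

```bash
python3 - <<'E'
from plan import *
p,R,s=now(); print(p); rows([430,120,380],R)
E
```

```text
[ 490.20083259 -242.669036    377.11911694]
n 10 total shift [-60.2 362.7   2.9] turn deg [0. 0. 0.]
[[-0.65, 0.0, 0.65, 0.0, 0.0, 0.0], [-0.65, 0.0, 0.65, 0.0, 0.0, 0.0], [-0.65, 0.0, 0.65, 0.0, 0.0, 0.0], [-0.65, 0.0, 0.65, 0.0, 0.0, 0.0], [-0.65, 0.0, 0.65, 0.0, 0.0, 0.0], [-0.65, 0.0, 0.65, 0.0, 0.0, 0.0], [-0.65, 0.0, 0.65, 0.0, 0.0, 0.0], [-0.65, 0.0, 0.65, 0.0, 0.0, 0.0]]
[[-0.65, 0.0, 0.65, 0.0, 0.0, 0.0], [-0.65, 0.0, 0.65, 0.0, 0.0, 0.0]]
```

{"method": "apply_moves", "body": {
  "commands": [
    [[-0.65, 0, 0.65, 0, 0, 0], [-0.65, 0, 0.65, 0, 0, 0], [-0.65, 0, 0.65, 0, 0, 0], [-0.65, 0, 0.65, 0, 0, 0], [-0.65, 0, 0.65, 0, 0, 0], [-0.65, 0, 0.65, 0, 0, 0], [-0.65, 0, 0.65, 0, 0, 0], [-0.6, 0, 0.6, 0, 0, 0]]
  ]
}}

```text
clock: 12.35
eef_pos: [448.3, 31.7, 385.2]
tool_rot: [-1.165, -0.381, -0.72]
force: [0.5, 0.4, -0.2]
width: 59.6
```

```bash
python3 st.py; python3 - <<'E'
from plan import *
grab('top','t4');grab('scene','s4');crop('t4',285,95,365,175,5,'f1');crop('s4',290,75,370,175,5,'f2')
c=np.zeros((500,800,3),np.uint8);c[:400,:400]=cv2.imread('pics/f1.png');c[:,400:]=cv2.imread('pics/f2.png');cv2.imwrite('pics/m4.png',c)
f=lambda k,P:((proj(load(k),P)-([285,95] if k=='t4' else [290,75]))*5+([0,0] if k=='t4' else [400,0])).round(0).tolist()
for k in('t4','s4'):
  for h in(0,11): print(k,h,'flange',f(k,C+(22+h)*n_),'blocktop',f(k,C+(62+h)*n_),'knob',[(a,f(k,C+(57+h)*n_+105*face(a))) for a in(134,138)],'dial',f(k,C))
E
```

```text
[ 0.1461 -0.0922 -0.2464  2.2413 -0.092   0.4417 -0.6742] [-0.37  0.04  0.37]
foot rel: r -281.0 u 6.7 n 233.3 ang 134.8 tilt 0.4 F [ 0.5  0.4 -0.2] w 59.6 q [ 0.15 -0.09 -0.25  2.24 -0.09  0.44 -0.67] t 12.35
t4 0 flange [[229.0, 230.0]] blocktop [[243.0, 252.0]] knob [(134, [[81.0, 128.0]]), (138, [[72.0, 140.0]])] dial [[222.0, 219.0]]
t4 11 flange [[233.0, 236.0]] blocktop [[247.0, 258.0]] knob [(134, [[84.0, 133.0]]), (138, [[75.0, 145.0]])] dial [[222.0, 219.0]]
s4 0 flange [[645.0, 293.0]] blocktop [[661.0, 296.0]] knob [(134, [[483.0, 124.0]]), (138, [[471.0, 137.0]])] dial [[637.0, 292.0]]
s4 11 flange [[649.0, 294.0]] blocktop [[665.0, 297.0]] knob [(134, [[485.0, 123.0]]), (138, [[473.0, 136.0]])] dial [[637.0, 292.0]]
```

View pics/m4.png

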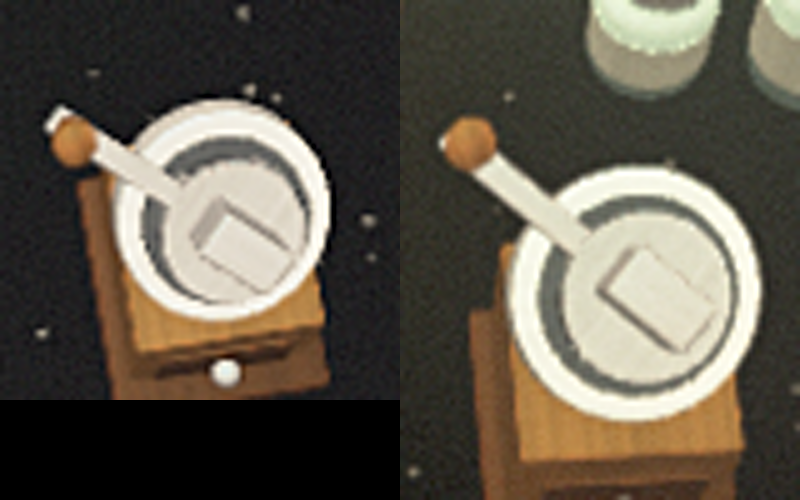

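Both views show the crank meshed, with its flange inside the dial rim. In the top half the flange is at (236,230), block (246,250) and knob (74,142). In the scene half the flange is at (649,297), block (665,297) and knob (470,143). A quick triangulation will give the height above the seat.

```bash
python3 - <<'E'
from plan import *
T,S=load('t4'),load('s4')
pt={'flange':((236,230),(649,297),22),'block':((246,250),(665,297),62),'knob':((74,142),(470,143),58)}
for k,(a,b,h) in pt.items():
    P,g=tri(T,np.array(a)/5+[285,95],S,(np.array(b)-[400,0])/5+[290,75]); e=P-C
    print(k,'r %.1f u %.1f n-h %.1f gap %.1f'%(e@r_,e@u_,e@n_-h,g), 'ang %.1f rad %.1f'%(np.degrees(np.arctan2(e@u_,e@r_)),np.hypot(e@u_,e@r_)))
E
```

```text
flange r 3.4 u -2.0 n-h -4.9 gap 1.8 ang -30.3 rad 4.0
block r 2.4 u -0.7 n-h -4.4 gap 0.2 ang -16.8 rad 2.6
knob r -77.7 u 68.1 n-h -4.5 gap 1.2 ang 138.8 rad 103.3
```

```bash
python3 -c "
from cell import finish_job; print(finish_job())"
```

```text
the job is handed in; nothing more can be done
None
```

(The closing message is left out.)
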